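# Sort polished brass fittings into their sample trays

### The arm

A 6-joint arm with a two-finger parallel gripper is mounted at the origin on the work surface. World frame = base frame: x ahead of the robot, y to its left, z up, the work surface at z = 0. Lengths are in m, angles in degrees, forces in N, time in s.
With the tool pointing down it reaches from about 0.375 to 0.9 m from the base axis. Payload 3.1 kg.
Tool frame: the origin (TCP) lies at the very end of the fingers, on their centre line; the grasp point (between the pads) lies 19 mm behind it; z points along the fingers, y is the line along which they close (so a half turn about z gives the same grasp; the last joint's range is limited). The gripper opens to 87 mm and grips with 3 to 60 N. Pads are 19 mm wide; open, the fingers measure 117 mm over their backs; the gripper's body (75 mm by 190 mm) begins 51 mm behind the grasp point.
Start: joints at [64.83, 30.224, 82.088, -0, 67.689, -10.227], TCP at [0.161, 0.604, 0.223] pointing down, gripper open.
Joint ranges: [-176.69, 176.69], [-43.24, 126.21], [12.49, 139.97], [-82, 262], [0, 151.66], [-163.58, 163.58]. Speed limits (degrees/s): [159.86, 159.86, 180, 180, 180, 180].

### API

Orientations are given as a 3x3 rotation matrix whose columns are the frame's x, y, z axes.
In Python, from rig import * gives the robot as it stands.
- The arm moves only by the tool jog_arm, never from a script. Its arguments are lists of equal length, an entry for each row: "delta_pos": the shift along the world's x, y, z in cm, a list of three; "turn": the turn about the world's z in degrees; "grip": the closure, from 0 (fully open) to 1 (shut). In form: {"delta_pos": [[x, y, z], ...], "turn": [turn, ...], "grip": [grip, ...]}. A call has 1 to 12 rows; each row is the pose to reach, as a shift and turn from the pose commanded when the call began; what a row does not reach only later rows make up. A row lasts 1/8 s, in which the tool goes at most 62.5 mm and 10.7 degrees, less where a joint would pass 70% of its speed; a pose out of reach is approached as far as the arm can. A call with a gripper value outside its range is refused whole. The fingers move at their own pace and stop on an object; the grip force is fixed at half the most. Time passes only in rows, so rows that repeat a pose let the fingers close. It gives the time, the measured TCP pose, the force, the opening and the grip force at its end, in the units of the state.
- read_state(): the state, without advancing time (a new reading comes with each control period).
- capture(name): name is "side" or "top" or "wrist"; returns a dict with "color" (420x560x3 uint8, blue, green, red), "fovy" (degrees; the focal length in pixels is half the picture's height over the tangent of half this angle, whatever the lens; pixels are square), "cx", "cy" (the principal point, pixels), "k1" (the pictures are not rectified: a ray, as slopes to the right and down, at radius r is drawn at 1 + k1 r^2 times it, then the intrinsics apply), "camera_from_world" (4x4, takes a point from world to camera coordinates). Camera axes: x right, y up, looking along -z (the intrinsics and any distortion apply to the point x, -y, -z); pixel columns grow to the right and rows downward; lengths in m; the calibration is good to about 2 mm. A picture is of the moment at which its call begins. There is no depth.
- hand_in(): hands the job in; it is judged then, once.
The state is a dict: "time_s": time; "joint_positions": joint angles; "qvel": joint speeds; "tau": joint torques, N m; "position": TCP position; "tcp_rot": TCP orientation; "force": force on the tool from outside, world axes, zero at the start; "moment": the same for the moment, N m; "opening": opening from 0.0 (shut) to 1.0 (fully open); "grasp_force": force on a finger pad.
Only numpy, scipy, OpenCV 4.12 (cv2) and the standard library are available. Lean on these libraries where they do the work, as an engineer would, in place of code of your own. Each camera call takes 0.05 s, during which the arm holds its last target. There are 200 camera calls.

### The job

Sort the five freshly polished brass pieces on the bench into the three trays, each piece into the bay of the tray whose ledge carries a bolted-on sample of the same kind: the two knobs, the two drawer pulls and the lamp cup. Set each piece down gently, never dropping it, so that it stands upright on its own foot or feet on the tray floor; keep the two knobs a finger's width apart, and lay the two pulls side by side, roughly parallel, also a finger's width apart, so that the polish is not rubbed. Let go of everything, and leave the bar of compound and the paste tin where they are.

Things in the scene. Friction and masses are not known exactly. Their poses are not given: they have to be found in the camera images.
- knob_a: Loose polished brass cabinet knob, round, standing on its foot: foot 26 mm diameter, narrow neck, mushroom head 36 mm diameter, straight-sided from 17 to 24 mm above the foot; top at 30 mm; about 100 g. Origin: centre of its underside; z up. Starts upright on the bench in front of the trays.
- knob_b: Loose polished brass cabinet knob, round, standing on its foot: foot 26 mm diameter, narrow neck, mushroom head 36 mm diameter, straight-sided from 17 to 24 mm above the foot; top at 30 mm; about 100 g. Origin: centre of its underside; z up. The same as knob_a, interchangeable. Starts upright on the bench in front of the trays.
- pull_a: Loose polished brass D-shaped drawer pull on two feet: bar along x, 104 mm long, 14 mm wide, from 24 to 32 mm high, open below; posts at x = +-46 mm with 20 mm square feet (112 mm over all); about 140 g; ends alike. Origin: centre, at the level of the undersides; z up. Starts upright on the bench in front of the trays.
- pull_b: Loose polished brass D-shaped drawer pull on two feet: bar along x, 104 mm long, 14 mm wide, from 24 to 32 mm high, open below; posts at x = +-46 mm with 20 mm square feet (112 mm over all); about 140 g; ends alike. Origin: centre, at the level of the undersides; z up. The same as pull_a, interchangeable. Starts upright on the bench in front of the trays.
- cup: Loose polished brass lamp cup, open mouth up: base 32 mm diameter widening to 46 mm outside diameter, straight-sided from 14 mm up to its rim at 34 mm, wall 3 mm; about 100 g. Origin: centre of its underside; z up. Starts upright on the bench in front of the trays.
- tray_knobs: Fixed grey plastic tray. Origin: centre of its bay's underside, on the bench; z up, x towards the ledge (roughly away from the robot). Bay 140 (x) by 150 mm (y) inside, floor 3 mm thick, walls 4 mm thick and 20 mm high. Beyond it (x = 70 to 120 mm) a solid ledge 20 mm high; bolted on it, at x = 95 mm, the sample: here a knob (its top 50 mm above the bench).
- tray_pulls: Fixed grey plastic tray. Origin: centre of its bay's underside, on the bench; z up, x towards the ledge (roughly away from the robot). Bay 140 (x) by 150 mm (y) inside, floor 3 mm thick, walls 4 mm thick and 20 mm high. Beyond it (x = 70 to 120 mm) a solid ledge 20 mm high; bolted on it, at x = 95 mm, the sample: here a pull lying along y (its top 52 mm above the bench).
- tray_cups: Fixed grey plastic tray. Origin: centre of its bay's underside, on the bench; z up, x towards the ledge (roughly away from the robot). Bay 140 (x) by 150 mm (y) inside, floor 3 mm thick, walls 4 mm thick and 20 mm high. Beyond it (x = 70 to 120 mm) a solid ledge 20 mm high; bolted on it, at x = 95 mm, the sample: here a lamp cup, mouth up (its rim 54 mm above the bench).
- compound_bar: Bystander, to be left alone: loose reddish-brown bar of polishing compound, half in a card sleeve, 110 by 40 mm, 37 mm high. Origin: centre of its underside, x along its length. It lies beside the trays, at the far left or far right.
- paste_tin: Bystander, to be left alone: loose round closed tin of paste, 66 mm diameter, 30 mm high. Origin: centre of its underside. It stands beside the trays, on the other side from the compound bar.

How it is judged (in metres and radians):
At the end, for the whole second after the job is handed in: Each piece stands released and at rest on the floor of its own kind's bay (underside under 9 mm above the bench, tilt under 0.12 rad); knob centres over 43 mm apart; pulls side by side, centre lines over 28 mm apart, parallel within 0.3 rad; compound bar and tin within 20 mm of their starts (x of knob_a in the frame of tray_knobs between -0.07 and 0.07 m and y of knob_a in the frame of tray_knobs between -0.075 and 0.075 m and z of each of knob_a, knob_b in the frame of tray_knobs below 0.009 m and angle between each of knob_a, knob_b, pull_a, pull_b, cup's own z axis and vertical below 0.12 rad and linear speed of each of knob_a, knob_b, pull_a, pull_b, cup below 0.02 m/s and angular speed of each of knob_a, knob_b, pull_a, pull_b, cup below 0.2 rad/s and contact force between each of knob_a, knob_b, pull_a, pull_b, cup and the fingers below 0.1 N and x of knob_b in the frame of tray_knobs between -0.07 and 0.07 m and y of knob_b in the frame of tray_knobs between -0.075 and 0.075 m and x of pull_a in the frame of tray_pulls between -0.07 and 0.07 m and y of pull_a in the frame of tray_pulls between -0.075 and 0.075 m and z of each of pull_a, pull_b in the frame of tray_pulls below 0.009 m and x of pull_b in the frame of tray_pulls between -0.07 and 0.07 m and y of pull_b in the frame of tray_pulls between -0.075 and 0.075 m and x of cup in the frame of tray_cups between -0.07 and 0.07 m and y of cup in the frame of tray_cups between -0.075 and 0.075 m and z of cup in the frame of tray_cups below 0.009 m and horizontal distance between knob_a and knob_b above 0.043 m and (y of pull_b in the frame of pull_a above 0.028 m or y of pull_b in the frame of pull_a below -0.028 m) and angle between the x axis of pull_a and the x axis of pull_b, either way round below 0.3 rad and distance of each of compound_bar, paste_tin from where it was at the start of the episode below 0.02 m); the robot touches nothing.
It fails at once if the compound bar is shoved more than 20 mm or tipped over (distance of compound_bar from where it was at the start of the episode above 0.02 m or angle between compound_bar's own z axis and vertical above 0.3 rad).
It fails at once if the paste tin is shoved more than 20 mm or tipped over (distance of paste_tin from where it was at the start of the episode above 0.02 m or angle between paste_tin's own z axis and vertical above 0.3 rad).
It fails at once if a brass piece is dropped or thrown: it moves faster than 0.7 m/s while its underside is less than 40 mm above the bench ((height (world z) of knob_a below 0.04 m and linear speed of knob_a above 0.7 m/s) or (height (world z) of knob_b below 0.04 m and linear speed of knob_b above 0.7 m/s) or (height (world z) of pull_a below 0.04 m and linear speed of pull_a above 0.7 m/s) or (height (world z) of pull_b below 0.04 m and linear speed of pull_b above 0.7 m/s) or (height (world z) of cup below 0.04 m and linear speed of cup above 0.7 m/s)).
It also fails if it takes over 115 s, if anything falls off the work surface, if the arm or the gripper's body presses on something with over 40 N, if the wrist force passes 120 N, or if a joint passes its speed limit or range.

## Working session

There is one attempt and no reset: what is moved stays moved. The work goes in short steps, Python scripts to look and compute and a tool call to move; the robot and the scene stay as the last step left them, time stands still between calls to the robot, and variables do not carry over. Pictures are saved under pics/ and viewed, at most 14 in all, crops included, and the job is handed in when it is done.

Besides the shell and the picture viewer there is one more tool, called after "Emit:" as name(argument=value, ...) on one line, values as JSON. jog_arm: Moves the arm, as the interface text tells. Its arguments: {"type":"object","properties":{"delta_pos":{"type":"array"},"turn":{"type":"array"},"grip":{"type":"array"}},"required":["delta_pos","turn","grip"]}

```bash
mkdir -p pics
cat > h.py <<'E'
from rig import *
import numpy as np, cv2, pickle
def shot(n,f):
    c=capture(n); cv2.imwrite(f'pics/{f}.png',c['color']); pickle.dump(c,open(f'pics/{f}.pkl','wb')); return c
def K(c):
    h=c['color'].shape[0]; f=h/2/np.tan(np.radians(c['fovy'])/2)
    return np.array([[f,0,c['cx']],[0,f,c['cy']],[0,0,1]]),np.array([c['k1'],0,0,0.])
def ray(c,px,z):
    k,d=K(c); p=cv2.undistortPoints(np.array(px,float).reshape(-1,1,2),k,d).reshape(-1,2)
    T=np.linalg.inv(c['camera_from_world']); v=np.c_[p[:,0],-p[:,1],-np.ones(len(p))]@T[:3,:3].T; o=T[:3,3]
    return o+v*((z-o[2])/v[:,2])[:,None]
def proj(c,P):
    k,d=K(c); Q=np.c_[np.atleast_2d(P),np.ones(len(np.atleast_2d(P)))]@c['camera_from_world'].T
    return cv2.projectPoints(Q[:,:3]*[1,-1,-1],np.zeros(3),np.zeros(3),k,d)[0].reshape(-1,2)
E
python3 - <<'E'
from h import *
for n in('top','side'):
    c=shot(n,n+'0'); print(n,c['fovy'],c['k1'],np.linalg.inv(c['camera_from_world'])[:3,3])
s=read_state(); print(s['time_s'],s['position'],s['tcp_rot'],s['opening'])
E
```

```text
top 52.4586465285131 -0.021446247797750746 [0.34645055 0.01437767 1.33098301]
side 42.614168921804854 -0.02256568948683918 [0.37422181 1.03201697 0.86833004]
0.1 [0.16085227 0.60328609 0.2216918 ] [[-9.66185292e-01  2.57847545e-01 -7.91075883e-04]
 [ 2.57848561e-01  9.66183801e-01 -1.72704616e-03]
 [ 3.19010089e-04 -1.87262438e-03 -9.99998196e-01]] 1.0007455397288167
```

View pics/top0.png

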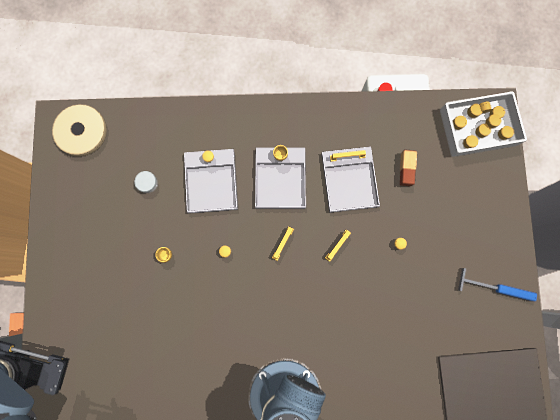

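View pics/side0.png

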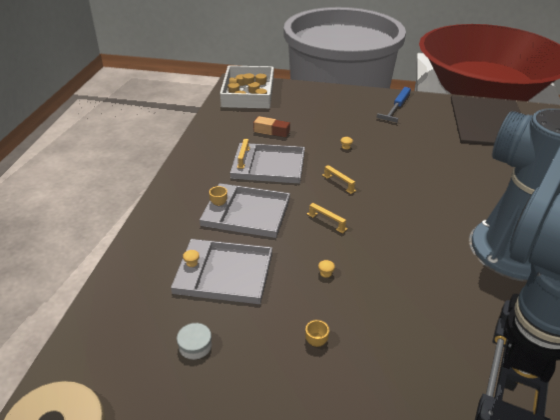

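The top view shows the knob tray at about (211,187), the cup tray at (281,185) and the pull tray at (350,187). The loose pieces are the cup (163,255), knobs (225,251) and (401,243), and pulls (283,243) and (338,246). The tin is at (145,182) and the compound bar at (409,168). The side view agrees.

Run:
```python
from h import *
c=pickle.load(open('pics/top0.pkl','rb')); im=c['color']; hsv=cv2.cvtColor(im,cv2.COLOR_BGR2HSV)
m=cv2.inRange(hsv,(15,130,90),(35,255,255)); m[:225]=0; m[275:]=0
m=cv2.morphologyEx(m,cv2.MORPH_CLOSE,np.ones((5,5)))
for k in cv2.findContours(m,0,2)[0]:
    if cv2.contourArea(k)<30: continue
    (x,y),(w,h),a=cv2.minAreaRect(k); long=max(w,h)>1.8*min(w,h)
    z=.032 if long else .024
    P=ray(c,k.reshape(-1,2)+0.0,z)[:,:2]*1000
    r=cv2.minAreaRect(P.astype(np.float32)); b=cv2.boxPoints(r); e=[b[1]-b[0],b[2]-b[1]]; e=max(e,key=np.linalg.norm)
    print((int(x),int(y)),'ctr',np.round(r[0]),'size',np.round(r[1]),'long axis deg',round(np.degrees(np.arctan2(e[1],e[0]))%180,1))
g=cv2.inRange(hsv,(0,0,140),(180,50,255)); g[:145]=0; g[216:]=0; g[:,:180]=0; g[:,385:]=0
for k in cv2.findContours(cv2.morphologyEx(g,cv2.MORPH_CLOSE,np.ones((7,7))),0,2)[0]:
    if cv2.contourArea(k)<500: continue
    P=ray(c,k.reshape(-1,2)+0.0,.02)[:,:2]*1000
    r=cv2.minAreaRect(P.astype(np.float32)); print('tray outer',np.round(r[0]),np.round(r[1]),round(r[2],1)); print(np.round(cv2.boxPoints(r)).tolist())
```

```text
(163, 254) ctr [429. 361.] size [46. 47.] long axis deg 134.5
(224, 250) ctr [434. 172.] size [33. 34.] long axis deg 134.0
(400, 243) ctr [ 443. -368.] size [34. 31.] long axis deg 88.4
(337, 244) ctr [ 442. -173.] size [ 19. 110.] long axis deg 141.2
(282, 243) ctr [453.  -5.] size [ 19. 110.] long axis deg 150.9
tray outer [659. 217.] [196. 158.] 2.9
[[557.0, 291.0], [565.0, 133.0], [761.0, 143.0], [753.0, 301.0]]
tray outer [663.  -4.] [159. 194.] 88.4
[[564.0, -81.0], [758.0, -86.0], [762.0, 72.0], [568.0, 78.0]]
tray outer [ 651. -225.] [196. 158.] 5.0
[[547.0, -155.0], [561.0, -313.0], [756.0, -296.0], [742.0, -138.0]]
```

Emit:
jog_arm(delta_pos=[[26.7,-24.5,-7],[26.7,-24.5,-7],[26.7,-24.5,-7],[26.7,-24.5,-7],[26.7,-24.5,-7],[26.7,-24.5,-7],[26.7,-24.5,-7],[26.7,-24.5,-7],[26.7,-24.5,-7],[26.7,-24.5,-7]], turn=[0,0,0,0,0,0,0,0,0,0], grip=[0,0,0,0,0,0,0,0,0,0])

```text
time_s: 1.35
position: [0.4271, 0.3599, 0.1528]
tcp_rot: [[-0.967, 0.256, 0.0], [0.256, 0.967, 0.0], [-0.0, 0.0, -1.0]]
force: [-0.4, -0.2, -0.2]
opening: 1.002
grasp_force: 0.0
```

Run:
```python
from h import *
c=shot('wrist','w1'); print(read_state()['position'],read_state()['force'],proj(c,[.428,.358,.034]))
```

```text
[0.4272287  0.35979757 0.15281164] [-0.22341046  0.15782613 -0.13592964] [[270.22225863 206.02548996]]
```

View pics/w1.png

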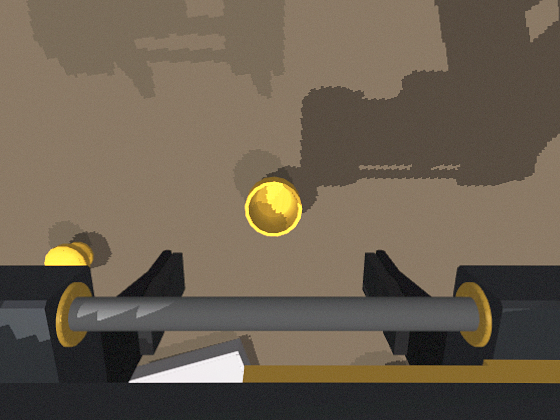

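The wrist view shows the cup rim at (273,208), against (270,206) predicted. That is about 2 mm off, so I'm descending.

Emit:
jog_arm(delta_pos=[[0,0,-6],[0,0,-11],[0,0,-13.5],[0,0,-14.5],[0,0,-14.6],[0,0,-14.6],[0,0,-14.6],[0,0,-14.6],[0,0,-14.6],[0,0,-14.6],[0,0,-14.6]], turn=[0,0,0,0,0,0,0,0,0,0,0], grip=[0,0,0,0,0,0,0.7,0.7,0.7,0.7,0.7])

```text
time_s: 2.78
position: [0.4282, 0.3589, 0.0066]
tcp_rot: [[-0.966, 0.258, 0.0], [0.258, 0.966, 0.0], [-0.0, 0.0, -1.0]]
force: [-1.2, 0.5, 1.0]
opening: 0.517
grasp_force: 30.5
```

Emit:
jog_arm(delta_pos=[[0,0,3],[0,0,8],[6,-8,9],[11,-16,9],[16,-24,9],[19,-31,9],[21.2,-36.2,9],[21.2,-36.2,9],[21.2,-36.2,9],[21.2,-36.2,9]], turn=[0,0,0,0,0,0,0,0,0,0], grip=[0.7,0.7,0.7,0.7,0.7,0.7,0.7,0.7,0.7,0.7])

```text
time_s: 4.03
position: [0.6421, -0.0072, 0.0963]
tcp_rot: [[-0.965, 0.263, 0.002], [0.263, 0.965, -0.001], [-0.002, -0.0, -1.0]]
force: [-1.1, 0.1, -1.4]
opening: 0.523
grasp_force: 30.0
```

Emit:
jog_arm(delta_pos=[[0,0,-4],[0,0,-6.5],[0,0,-8],[0,0,-8.4],[0,0,-8.6],[0,0,-8.6],[0,0,-8.6],[0,0,-8.6],[0,0,-8.6],[0,0,-4],[0,0,2]], turn=[0,0,0,0,0,0,0,0,0,0,0], grip=[0.7,0.7,0.7,0.7,0.7,0.7,0.2,0.2,0.2,0.2,0.2])

```text
time_s: 5.4
position: [0.6388, -0.003, 0.116]
tcp_rot: [[-0.966, 0.258, -0.004], [0.258, 0.966, 0.001], [0.004, -0.0, -1.0]]
force: [0.6, -0.4, -0.2]
opening: 0.799
grasp_force: 0.0
```

Emit:
jog_arm(delta_pos=[[-6,0,4],[-12,0,4],[-18.6,-0.2,4],[-18.6,-0.2,4],[-18.6,-0.2,4],[-18.6,-0.2,4],[-18.6,-0.2,4]], turn=[-7,-14,-14,-14,-14,-14,-14], grip=[0,0,0,0,0,0,0])

```text
time_s: 6.28
position: [0.456, -0.0055, 0.1565]
tcp_rot: [[-0.875, 0.484, 0.002], [0.484, 0.875, -0.0], [-0.002, 0.0, -1.0]]
force: [-0.0, -0.2, -0.0]
opening: 1.001
grasp_force: 0.0
```

```bash
cat >> h.py <<'E'
def pull_w(f,zt=.032):
    c=shot('wrist',f); s=read_state(); hsv=cv2.cvtColor(c['color'],cv2.COLOR_BGR2HSV)
    m=cv2.inRange(hsv,(15,110,80),(38,255,255)); m[255:]=0
    for k in cv2.findContours(cv2.morphologyEx(m,cv2.MORPH_CLOSE,np.ones((7,7))),0,2)[0]:
        if cv2.contourArea(k)<500: continue
        r=cv2.minAreaRect((ray(c,k.reshape(-1,2)+0.,zt)[:,:2]*1000).astype(np.float32)); b=cv2.boxPoints(r); e=max([b[1]-b[0],b[2]-b[1]],key=np.linalg.norm)
        print(cv2.boundingRect(k),np.round(r[0],1),np.round(r[1]),'axis',round(np.degrees(np.arctan2(e[1],e[0]))%180,1))
    R=s['tcp_rot']; print(s['position'],'y ang',np.degrees(np.arctan2(R[1][1],R[0][1])),s['time_s'])
E
python3 -c "
from h import *
pull_w('w2')"
```

```text
(87, 213, 36, 42) [ 413.  -141.3] [29. 38.] axis 142.9
(260, 132, 25, 123) [451.   -3.1] [ 19. 102.] axis 150.4
(437, 41, 56, 52) [434.9 167.7] [37. 37.] axis 112.4
[ 0.45554962 -0.00537508  0.15642008] y ang 61.07122919088828 6.325
```

View pics/w2.png

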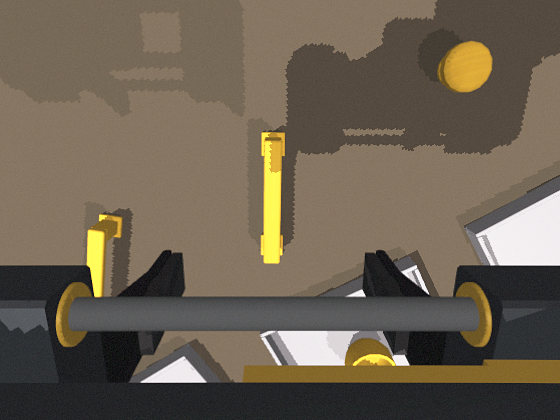

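The pull spans (262–285, 131–263), parallel to the fingers and centred between them.

Emit:
jog_arm(delta_pos=[[0,0,-6],[0,0,-11],[0,0,-13.7],[0,0,-14.6],[0,0,-14.7],[0,0,-14.7],[0,0,-14.7],[0,0,-14.7],[0,0,-14.7],[0,0,-14.7],[0,0,-14.7],[0,0,-14.7]], turn=[0,0,0,0,0,0,0,0,0,0,0,0], grip=[0,0,0,0,0,1,1,1,1,1,1,1])

```text
time_s: 7.82
position: [0.4541, -0.0052, 0.0095]
tcp_rot: [[-0.875, 0.484, -0.0], [0.484, 0.875, 0.0], [0.0, -0.0, -1.0]]
force: [0.4, 0.1, -0.1]
opening: 0.285
grasp_force: 0.0
```

Emit:
jog_arm(delta_pos=[[0,0,0],[0,0,0],[0,0,0],[0,0,2],[0,0,6],[3,-3,9],[7,-8,9],[12,-13,9],[16,-18,9],[20.2,-22,9],[20.2,-22,9],[20.2,-22,9]], turn=[0,0,0,0,0,-10,-20,-30,-40,-50,-56,-56], grip=[1,1,1,1,1,1,1,1,1,1,1,1])

```text
time_s: 9.32
position: [0.6556, -0.2255, 0.0984]
tcp_rot: [[-0.088, 0.996, -0.002], [0.996, 0.088, 0.001], [0.001, -0.002, -1.0]]
force: [0.7, -0.1, -0.9]
opening: 0.16
grasp_force: 30.0
```

```bash
python3 -c "
from h import *
shot('side','s2'); s=read_state(); print(s['position'],s['opening'],s['grasp_force'])"
```

```text
[ 0.65488589 -0.22454769  0.0984321 ] 0.15585004000747119 29.96052235364914
```

View pics/s2.png

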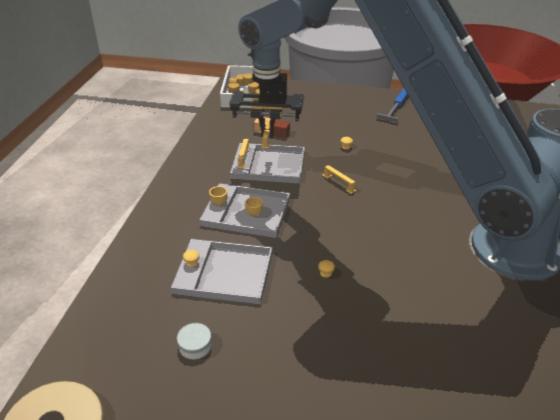

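The cup stands upright in its bay at (254,206). The pull hangs level in the fingers near (266,135), above its tray.

Emit:
jog_arm(delta_pos=[[0,0,-4],[0,0,-6.5],[0,0,-8],[0,0,-8.4],[0,0,-8.5],[0,0,-8.5],[0,0,-8.5],[0,0,-8.5],[0,0,-8.5],[0,0,-7],[0,0,-3],[0,0,2]], turn=[0,0,0,0,0,0,0,0,0,0,0,0], grip=[1,1,1,1,1,1,0.65,0.65,0.65,0.65,0.65,0.65])

```text
time_s: 10.88
position: [0.6555, -0.2249, 0.1204]
tcp_rot: [[-0.088, 0.996, -0.002], [0.996, 0.088, 0.001], [0.001, -0.002, -1.0]]
force: [0.6, 0.1, 0.8]
opening: 0.348
grasp_force: 0.0
```

Emit:
jog_arm(delta_pos=[[-5,1,3],[-10,3,3],[-16,4,3],[-21.3,5.2,3],[-21.3,5.2,3],[-21.3,5.2,3],[-21.3,5.2,3],[-21.3,5.2,3],[-21.3,5.2,3]], turn=[10,20,30,40,46,46,46,46,46], grip=[0,0,0,0,0,0,0,0,0])

```text
time_s: 12.0
position: [0.4435, -0.1732, 0.1494]
tcp_rot: [[-0.778, 0.629, 0.0], [0.629, 0.778, -0.0], [-0.0, 0.0, -1.0]]
force: [-0.3, 0.6, -0.2]
opening: 0.998
grasp_force: 0.0
```

```bash
sed -i 's/m\[255:\]=0/m[265:]=0/' h.py; python3 -c "
from h import *
pull_w('w3')"
```

```text
(258, 137, 25, 128) [ 441.5 -173.7] [ 18. 104.] axis 140.9
[ 0.44339312 -0.17320112  0.14940888] y ang 51.05194381201492 12.05
```

Aligned. I'll descend to z≈0.009 and grip.

Emit:
jog_arm(delta_pos=[[0,0,-6],[0,0,-11],[0,0,-13],[0,0,-13.9],[0,0,-14],[0,0,-14],[0,0,-14],[0,0,-14],[0,0,-14],[0,0,-14],[0,0,-14],[0,0,-14]], turn=[0,0,0,0,0,0,0,0,0,0,0,0], grip=[0,0,0,0,0,1,1,1,1,1,1,1])

```text
time_s: 13.55
position: [0.4431, -0.1731, 0.0095]
tcp_rot: [[-0.778, 0.629, -0.0], [0.629, 0.778, 0.0], [0.0, -0.0, -1.0]]
force: [0.6, -0.8, 0.6]
opening: 0.286
grasp_force: 0.0
```

Emit:
jog_arm(delta_pos=[[0,0,0],[0,0,0],[0,0,0],[0,0,2],[0,0,6],[3,-1,9],[7,-2,9],[11,-3,9],[14,-4.5,9],[16,-5.6,9],[16,-5.6,9],[16,-5.6,9]], turn=[0,0,0,0,0,-10,-20,-30,-40,-46,-46,-46], grip=[1,1,1,1,1,1,1,1,1,1,1,1])

```text
time_s: 15.05
position: [0.6013, -0.2281, 0.0988]
tcp_rot: [[-0.09, 0.996, -0.003], [0.996, 0.09, 0.002], [0.002, -0.003, -1.0]]
force: [-0.9, 0.7, -1.2]
opening: 0.156
grasp_force: 29.5
```

```bash
python3 -c "
from h import *
shot('wrist','w4'); s=read_state(); print(s['position'],s['opening'],s['grasp_force'])"
```

```text
[ 0.60132431 -0.22803944  0.09898613] 0.1551452122679762 29.51099871937913
```

View pics/w4.png

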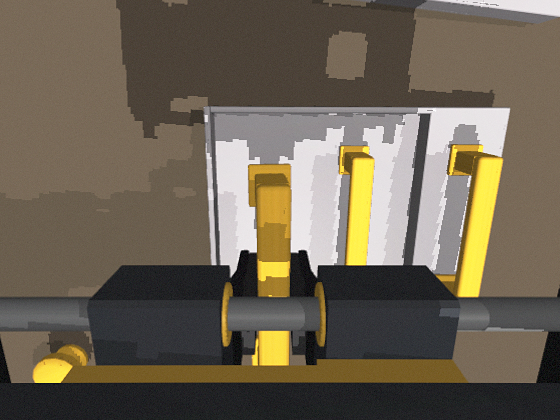

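The held pull at (270,170–370) is parallel to the one already placed at (358,150–270). There's a clear gap between them, and both are inside the bay.

Emit:
jog_arm(delta_pos=[[0,0,-4],[0,0,-6.5],[0,0,-8],[0,0,-8.4],[0,0,-8.5],[0,0,-8.5],[0,0,-8.5],[0,0,-8.5],[0,0,-8.5],[0,0,-7],[0,0,-3],[0,0,2]], turn=[0,0,0,0,0,0,0,0,0,0,0,0], grip=[1,1,1,1,1,1,0.65,0.65,0.65,0.65,0.65,0.65])

```text
time_s: 16.6
position: [0.6025, -0.2289, 0.1206]
tcp_rot: [[-0.088, 0.996, -0.002], [0.996, 0.088, 0.001], [0.001, -0.001, -1.0]]
force: [0.5, -0.4, 0.7]
opening: 0.349
grasp_force: 0.0
```

Emit:
jog_arm(delta_pos=[[-5,-5,3],[-10,-10,3],[-15.9,-13.9,3],[-15.9,-13.9,3],[-15.9,-13.9,3],[-15.9,-13.9,3],[-15.9,-13.9,3]], turn=[0,0,0,0,0,0,0], grip=[0,0,0,0,0,0,0])

```text
time_s: 17.48
position: [0.4452, -0.3673, 0.1498]
tcp_rot: [[-0.09, 0.996, 0.0], [0.996, 0.09, -0.0], [-0.0, 0.0, -1.0]]
force: [-0.8, 0.1, 0.2]
opening: 0.981
grasp_force: 0.0
```

```bash
python3 -c "
from h import *
pull_w('w5',.022)"
```

```text
(250, 182, 45, 45) [ 445.1 -368.7] [36. 38.] axis 95.1
(536, 97, 24, 26) [ 649.  -275.3] [18. 18.] axis 95.2
(469, 0, 65, 124) [ 602.7 -247.1] [33. 84.] axis 94.9
[ 0.44512776 -0.36727738  0.14964483] y ang 5.166687964964722 17.525
```

Emit:
jog_arm(delta_pos=[[0.1,-0.1,-6],[0.1,-0.1,-11],[0.1,-0.1,-13.5],[0.1,-0.1,-14.4],[0.1,-0.1,-14.6],[0.1,-0.1,-14.6],[0.1,-0.1,-14.6],[0.1,-0.1,-14.6],[0.1,-0.1,-14.6],[0.1,-0.1,-14.6],[0.1,-0.1,-14.6]], turn=[0,0,0,0,0,0,0,0,0,0,0], grip=[0,0,0,0,0,0.8,0.8,0.8,0.8,0.8,0.8])

```text
time_s: 18.9
position: [0.4451, -0.3691, 0.0036]
tcp_rot: [[-0.088, 0.996, -0.0], [0.996, 0.088, 0.0], [0.0, -0.0, -1.0]]
force: [-0.5, -0.2, 1.4]
opening: 0.399
grasp_force: 18.9
```

Emit:
jog_arm(delta_pos=[[0,0,0],[0,0,2],[0,0,6],[1,4,10],[3,10,10],[5,16,10],[7,22,10],[9,28,10],[10.5,34,10],[12,40,10],[14,46,10],[16,52,10]], turn=[0,0,0,0,0,0,0,0,0,0,0,0], grip=[0.8,0.8,0.8,0.8,0.8,0.8,0.8,0.8,0.8,0.8,0.8,0.8])

```text
time_s: 20.4
position: [0.6042, 0.1499, 0.1033]
tcp_rot: [[-0.088, 0.996, -0.0], [0.996, 0.088, -0.0], [-0.0, -0.0, -1.0]]
force: [1.1, -0.8, -0.7]
opening: 0.392
grasp_force: 30.0
```

Emit:
jog_arm(delta_pos=[[1.5,5,0],[2.9,9.5,0],[2.9,10,0],[2.9,10,-1],[2.9,10,-5],[2.9,10,-8],[2.9,10,-9.2],[2.9,10,-9.6],[2.9,10,-9.6],[2.9,10,-9.6],[2.9,10,-9.6],[2.9,10,-9.6]], turn=[0,0,0,0,0,0,0,0,0,0,0,0], grip=[0.8,0.8,0.8,0.8,0.8,0.8,0.8,0.8,0.8,0.3,0.3,0.3])

```text
time_s: 21.9
position: [0.6335, 0.2481, 0.0083]
tcp_rot: [[-0.088, 0.996, 0.001], [0.996, 0.088, 0.0], [0.0, 0.001, -1.0]]
force: [-1.5, -0.1, -0.1]
opening: 0.646
grasp_force: 0.0
```

Emit:
jog_arm(delta_pos=[[0,0,2],[0,0,7],[-2,-1,12],[-8,-3,14.3],[-14,-6,14.3],[-19.9,-7.7,14.3],[-19.9,-7.7,14.3],[-19.9,-7.7,14.3],[-19.9,-7.7,14.3],[-19.9,-7.7,14.3]], turn=[0,0,0,0,0,0,0,0,0,0], grip=[0.3,0.3,0.3,0,0,0,0,0,0,0])

```text
time_s: 23.15
position: [0.436, 0.1712, 0.1507]
tcp_rot: [[-0.088, 0.996, 0.002], [0.996, 0.088, 0.0], [0.0, 0.002, -1.0]]
force: [0.9, 0.0, 0.2]
opening: 1.001
grasp_force: 0.0
```

```bash
python3 -c "
from h import *
pull_w('w6',.022)"
```

```text
(251, 179, 44, 45) [436.3 172.2] [36. 37.] axis 95.0
(506, 105, 54, 48) [632.6 246.8] [40. 37.] axis 17.6
[0.43556264 0.17112945 0.15055661] y ang 5.065786334883408 23.2
```

Emit:
jog_arm(delta_pos=[[0.1,0.1,-6],[0.1,0.1,-11],[0.1,0.1,-13.5],[0.1,0.1,-14.4],[0.1,0.1,-14.7],[0.1,0.1,-14.7],[0.1,0.1,-14.7],[0.1,0.1,-14.7],[0.1,0.1,-14.7],[0.1,0.1,-14.7],[0.1,0.1,-14.7],[0.1,0.1,-14.7]], turn=[0,0,0,0,0,0,0,0,0,0,0,0], grip=[0,0,0,0,0,0.8,0.8,0.8,0.8,0.8,0.8,0.8])

```text
time_s: 24.7
position: [0.4352, 0.1719, 0.0036]
tcp_rot: [[-0.088, 0.996, 0.0], [0.996, 0.088, 0.0], [0.0, 0.0, -1.0]]
force: [-0.8, 0.2, 0.2]
opening: 0.395
grasp_force: 30.0
```

Emit:
jog_arm(delta_pos=[[0,0,2],[0,0,6],[3,0,9],[8,0.5,9],[13,0.7,9],[17,1,9],[20.2,1.1,9],[20.2,1.1,9],[20.2,1.1,9],[20.2,1.1,9]], turn=[0,0,0,0,0,0,0,0,0,0], grip=[0.8,0.8,0.8,0.8,0.8,0.8,0.8,0.8,0.8,0.8])

```text
time_s: 25.95
position: [0.6353, 0.1829, 0.0931]
tcp_rot: [[-0.088, 0.996, -0.003], [0.996, 0.088, -0.0], [-0.0, -0.003, -1.0]]
force: [-0.3, 0.1, -0.4]
opening: 0.398
grasp_force: 30.0
```

Emit:
jog_arm(delta_pos=[[0,0,-3],[0,0,-6],[0,0,-8],[0,0,-8.5],[0,0,-8.6],[0,0,-8.6],[0,0,-8.6],[0,0,-8.6],[0,0,-8.6],[0,0,-8.6],[0,0,-6],[0,0,-1]], turn=[0,0,0,0,0,0,0,0,0,0,0,0], grip=[0.8,0.8,0.8,0.8,0.8,0.8,0.3,0.3,0.3,0.3,0.3,0.3])

```text
time_s: 27.45
position: [0.6351, 0.1825, 0.0819]
tcp_rot: [[-0.088, 0.996, -0.006], [0.996, 0.088, -0.001], [-0.0, -0.006, -1.0]]
force: [0.5, -0.3, 0.5]
opening: 0.7
grasp_force: 0.0
```

Emit:
jog_arm(delta_pos=[[0,0,5],[-6,0,10],[-12,0,12],[-18,0,12],[-24,0,12],[-24,0,12],[-24,0,12],[-24,0,12]], turn=[0,0,0,0,0,0,0,0], grip=[0.3,0.3,0.3,0.3,0.3,0.3,0.3,0.3])

```text
time_s: 28.45
position: [0.3996, 0.183, 0.2039]
tcp_rot: [[-0.088, 0.996, 0.003], [0.996, 0.088, 0.0], [0.0, 0.003, -1.0]]
force: [0.3, 0.5, 0.0]
opening: 0.703
grasp_force: 0.0
```

```bash
python3 -c "
from h import *
a=shot('top','t9')['color'][130:285,120:440]; b=shot('side','s9')['color'][90:370,140:400]
cv2.imwrite('pics/c9.png',cv2.resize(a,(800,388),interpolation=2)); cv2.imwrite('pics/d9.png',cv2.resize(b,None,fx=2,fy=2,interpolation=2))"
```

```text
(no output)
```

View pics/c9.png

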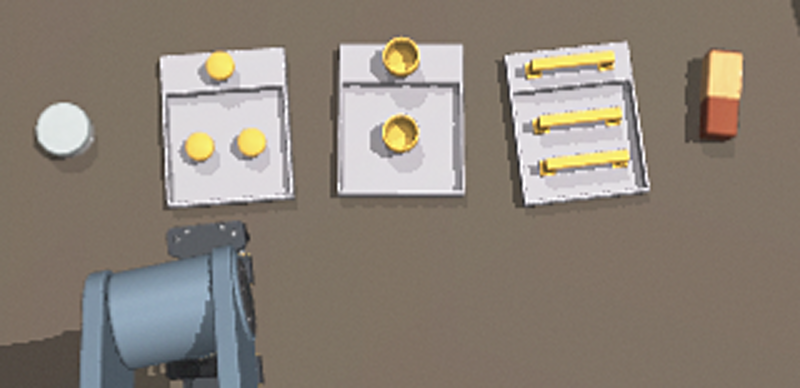

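View pics/d9.png

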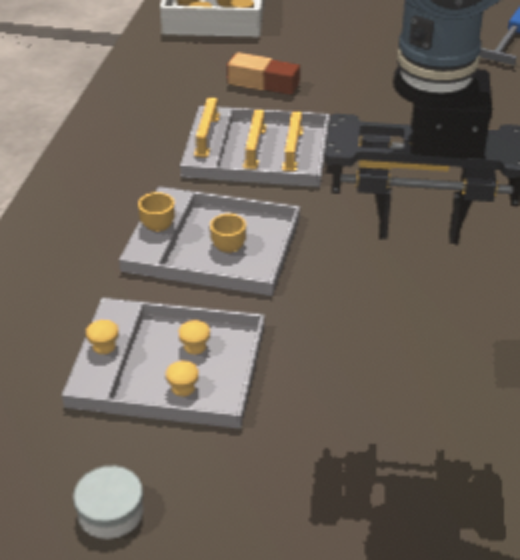

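All five pieces stand upright in their bays, and the bystanders haven't moved. In the top crop the knobs are at (200,147) and (251,142), about 65 mm apart, the cup is at (400,132), and the parallel pulls are at (577,121) and (584,162).

```bash
python3 -c "
from rig import *
print(hand_in())"
```

```text
the job is handed in; nothing more can be done
None
```

I sorted all five brass pieces into their matching trays and handed the job in at about 28.5 s of the 115 s allowed; the final pictures show each standing upright and released, with the compound bar and paste tin where they were, but `hand_in()` returned no verdict.

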